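# Fit the rotor sleeve on the tube rotator's tilted shaft

### The job

Get the tube rotator ready: take the red shipping cap off the tilted shaft and leave it in the grey tray. Then slide the blue rotor sleeve onto the shaft, flange first, past the sprung ball until it clicks and sits fully home against the seat, and let go. Do not disturb the beaker, jar and other loose things on the bench.

Things in the scene. Friction and masses are not known exactly. Their poses are not given: they have to be found in the camera images.
- drive: white drive unit of a tube rotator, fixed to the bench: base 200 x 160 mm, 50 mm high, with a stubby housing (76 mm thick) that carries the shaft. Origin: centre of the base's underside, z up; the shaft leans 35 degrees from vertical to its -x side.
- shaft: the unit's fixed steel shaft (does not turn), 24 mm thick, 96 mm long, the last 4 mm tapered to 17 mm. Origin: on its axis at the dark round seat (60 mm across, square to the shaft), 120 mm above the bench; z along the axis, up and out to the free end, 35 degrees from vertical; y level.
- ball (a joint): brass sprung ball (14 mm) in the shaft's upper side, 87 mm from the seat, 3.5 mm proud. Value: how far pressed in, m; 0 is out, 0.001 to 0.003 under the sleeve. Spring 9 N plus 1.5 N/mm: the sleeve must be pushed over it with some 5 to 10 N, then drags at 2 to 5 N. With the sleeve home the ball springs out just above its top edge.
- cap: red shipping cap, closed at the top: 45 mm outside, 62 mm long, bore 33 mm wide, 50 mm deep, about 60 g. Origin: centre of its open mouth; z towards the closed end. It sits loosely over the shaft's end, perhaps leaning a few degrees off its axis; drawn 50 mm along the shaft it is free. It can stand on its mouth.
- sleeve: blue rotor sleeve, 0.25 kg, 80 mm long, upright on its flange (72 mm across, 8 mm thick); barrel 40 mm outside. Bore 25.4 mm (29 mm in the flange), open at both ends. Origin: centre of the flange's underside, z towards the barrel's end. Home, its z is the shaft's z and the shaft stands 16 mm out of the barrel, between the fingers: grip within 20 mm of the barrel's end.
- tray: grey open tray fixed to the bench, 190 (x) x 170 (y) mm outside, walls 5 mm thick and 30 mm high, floor 5 mm thick. Origin: centre of its underside.
- beaker: glass beaker, 64 mm wide, 85 mm tall, open top (bystander, loose). Origin: its underside.
- jar: amber glass jar with white lid, 64 mm wide, 85 mm tall (bystander, loose). Origin: its underside.
- screwdriver: screwdriver with orange handle lying on the bench (bystander, loose). Origin: its underside.
- wrench: steel wrench lying on the bench (bystander, loose). Origin: its underside.
- spacer: plain aluminium ring lying flat, 52 mm outside, 20 mm high (bystander, loose). Origin: its underside.
There are look-alikes about, which are no part of the job. Of the things like the cap, leave any that is turquoise; of the rest the larger one is meant. Several things look just like the sleeve: the one meant starts farthest to the robot's left.

How it is judged:
By the outcome, as a careful person would: the job done as asked, in the order asked, and still so for the second after the job is handed in, with the robot touching nothing.
It also fails if it takes over 67 s, if anything falls off the work surface, if the arm or the gripper's body presses on something with over 40 N, if the wrist force passes 120 N, or if a joint passes its speed limit or range.

### The arm

A 6-joint arm with a two-finger parallel gripper is mounted at the origin on the work surface. World frame = base frame: x ahead of the robot, y to its left, z up, the work surface at z = 0. Lengths are in mm, angles in rad, forces in N, time in s.
With the tool pointing down it reaches from about 275 to 725 mm from the base axis. Payload 15.9 kg.
Tool frame: the origin (TCP) lies at the very end of the fingers, on their centre line; the grasp point (between the pads) lies 19 mm behind it; z points along the fingers, y is the line along which they close (so a half turn about z gives the same grasp; the last joint's range is limited). The gripper opens to 85 mm and grips with 20 to 120 N. Pads are 22 mm wide; open, the fingers measure 114 mm over their backs; the gripper's body (76 mm by 85 mm) begins 54 mm behind the grasp point. The pads swing forward as they close: fully open they stand 13 mm farther back than shut.
Start: joints at [1.25, 0.213, -0.034, 1.323, 0, 1.571], TCP at [157.657, 474.478, 231.306] pointing down, gripper open.
Joint ranges: [-2.98, 2.98], [-0.74, 1.72], [-1.14, 1.35], [-2.1, 2.04], [-1.57, 1.44], [-3.14, 3.14]. Speed limits (rad/s): [1.89, 1.89, 2.39, 2.57, 3.14, 3.14].

### API

Orientations are given as a rotation vector (axis times angle).
In Python, from plant import arm, capture, camera_params gives the robot as it stands.
- The arm moves only by the tool move_arm, never from a script. Its arguments are lists of equal length, an entry for each row: "delta_pos": the shift along the tool's x, y, z in mm, a list of three; "roll": the turn about the tool's z in degrees; "grip": the finger opening in mm, from 0 to 85.4. In form: {"delta_pos": [[tx, ty, tz], ...], "roll": [roll, ...], "grip": [grip, ...]}. A call has 1 to 12 rows; each row shifts and turns the commanded pose from where the row before left it, along the tool's axes as they then stand; what a row does not reach is not made up. A row lasts 1/8 s, in which the tool goes at most 62.5 mm and 10.7 degrees, less where a joint would pass 70% of its speed; a pose out of reach is approached as far as the arm can. A call is refused whole if a number of a shift passes 62.5 or a number of a turn 10.7, either way. A call with a gripper value outside its range is refused whole. The fingers move at their own pace and stop on an object; "grip_force" is the grip in N (left out, the last holds). Time passes only in rows, so rows that do not move let the fingers close. It gives the time, the measured TCP pose, the force, the opening and the grip force at its end, in the units of the state.
- arm.observe(): the state, without advancing time (a new reading comes with each control period).
- capture(name): name is "scene" or "top" or "wrist"; returns the picture (400x640x3 uint8, blue, green, red); there is no depth.
- camera_params(name): a dict with "intrinsics" (3x3 intrinsics, pixels), "xyz" and "orientation" of the camera in the world. Camera axes: x right, y down, z forward; pixel columns grow to the right and rows downward; lengths in mm; the calibration is good to about 2 mm. A picture is of the moment at which its call begins: read the wrist's pose just before it. camera_params takes no time and is no camera call; for the wrist camera it gives the pose at the moment of the call.
- arm.close_job(): hands the job in; it is judged then, once.
The state is a dict: "time": time; "joint_positions": joint angles; "joint_velocities": joint speeds; "joint_efforts": joint torques, N m; "eef_pos": TCP position; "ee_rot": TCP orientation; "force": force on the tool from outside, world axes, zero at the start; "ft_torque": the same for the moment, N m; "opening": finger opening in mm; "gripper_force": force on a finger pad.
Only numpy, scipy, OpenCV 4.12 (cv2) and the standard library are available. Lean on these libraries where they do the work, as an engineer would, in place of code of your own. Each camera call takes 0.05 s, during which the arm holds its last target. There are 200 camera calls.

## Working session

There is one attempt and no reset: what is moved stays moved. The work goes in short steps, Python scripts to look and compute and a tool call to move; the robot and the scene stay as the last step left them, time stands still between calls to the robot, and variables do not carry over. Pictures are saved under pics/ and viewed, at most 10 in all, crops included, and the job is handed in when it is done.

Besides the shell and the picture viewer there is one more tool, called by a JSON object that holds its "fn" and its "kwargs". move_arm: Moves the arm, as the interface text tells. Its arguments: {"type":"object","properties":{"delta_pos":{"type":"array"},"roll":{"type":"array"},"grip":{"type":"array"},"grip_force":{"type":"number"}},"required":["delta_pos","roll","grip"]}

```bash
mkdir -p pics; ls; python3 - <<'E'
from plant import arm,capture,camera_params
import cv2
for n in("scene","top"):
    cv2.imwrite(f"pics/{n}0.png",capture(n)); p=camera_params(n); print(n,p)
s=arm.observe(); print(s)
print(camera_params("wrist"))
E
```

```text
pics
scene {'intrinsics': array([[397.77781098,   0.        , 323.39985192],
       [  0.        , 397.77781098, 202.4190605 ],
       [  0.        ,   0.        ,   1.        ]]), 'xyz': array([1267.41454107,   34.22777138,  704.66551237]), 'orientation': array([-1.60527516, -1.77261361,  0.84950062])}
top {'intrinsics': array([[429.0375118 ,   0.        , 313.50013171],
       [  0.        , 429.0375118 , 202.49943518],
       [  0.        ,   0.        ,   1.        ]]), 'xyz': array([ 414.6060224 ,  -14.55685123, 1242.86056926]), 'orientation': array([-2.14791369,  2.16796555, -0.1148216 ])}
{'time': 0.1, 'joint_positions': array([ 1.24998141e+00,  2.13287913e-01, -3.49661702e-02,  1.32351903e+00,
       -6.48982992e-06,  1.57076689e+00]), 'joint_velocities': array([-0.00099395, -0.00089705,  0.00147368, -0.00204828,  0.00113451,
       -0.00029708]), 'joint_efforts': array([-7.02614398e-04, -6.87240458e+01,  4.87810349e+01,  1.20198002e-02,
       -1.01778330e-04,  1.86080433e-05]), 'eef_pos': array([157.57607628, 474.20022506, 230.88714414]), 'ee_rot': array([-5.01706987e-01, -3.10112111e+00,  1.51619412e-03]), 'force': array([-0.35738133,  0.0273973 , -0.48643456]), 'ft_torque': array([-7.51775383e-06, -5.91352147e-03,  3.88218230e-02]), 'gripper_force': 0.0, 'opening': 85.22387987458335}
{'intrinsics': array([[291.04608027,   0.        , 315.11198544],
       [  0.        , 291.04608027, 201.9447175 ],
       [  0.        ,   0.        ,   1.        ]]), 'xyz': array([ 92.67761683, 495.16135423, 375.18554342]), 'orientation': array([2.36080317, 1.70244783, 0.23462683])}
```

View pics/scene0.png

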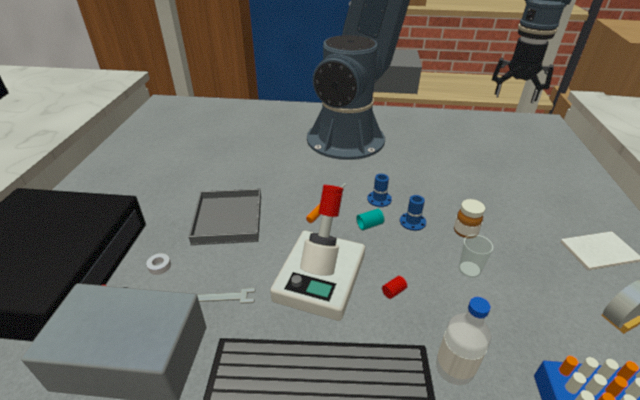

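View pics/top0.png

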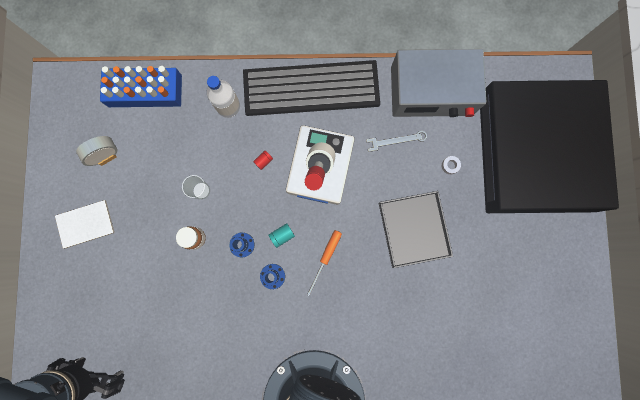

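Candidates for the cap: red on the shaft (top px 314,178), small red lying (263,160), turquoise lying (282,235). I choose the one on the shaft because it is the larger red one. Candidates for the sleeve: blue at (242,244) and (272,277). Image left is the robot's left, so I choose (242,244).

```bash
cat >h.py <<'E'
import numpy as np,cv2
from scipy.spatial.transform import Rotation as R
from plant import arm,capture,camera_params
def ray(p,uv):
    d=np.linalg.inv(p["intrinsics"])@[uv[0],uv[1],1.]
    d=R.from_rotvec(p["orientation"]).apply(d); return p["xyz"],d/np.linalg.norm(d)
def plane(p,uv,z):
    o,d=ray(p,uv); return o+d*(z-o[2])/d[2]
def tri(a,b):
    (o1,d1),(o2,d2)=a,b
    t=np.linalg.lstsq(np.c_[d1,-d2],o2-o1,rcond=None)[0]
    A,B=o1+d1*t[0],o2+d2*t[1]; return (A+B)/2,np.linalg.norm(A-B)
def proj(p,X):
    c=R.from_rotvec(p["orientation"]).inv().apply(np.array(X)-p["xyz"]); u=p["intrinsics"]@c; return u[:2]/u[2]
def blobs(im,lo,hi,amin=60):
    h=cv2.cvtColor(im,cv2.COLOR_BGR2HSV); m=cv2.inRange(h,np.array(lo),np.array(hi))
    n,l,s,c=cv2.connectedComponentsWithStats(m)
    return [(c[i].round(1),s[i].tolist(),(l==i).astype(np.uint8)) for i in range(1,n) if s[i][4]>=amin]
RED=((0,150,60),(8,255,255)); BLUE=((100,120,30),(118,255,255))
E
python3 - <<'E'
from h import *
T,S=[cv2.imread(f"pics/{n}0.png") for n in("top","scene")]; pT,pS=camera_params("top"),camera_params("scene")
for n,im,p in(("top",T,pT),("scene",S,pS)):
    for k,c in(("red",RED),("blue",BLUE),("white",((0,0,170),(180,40,255)))):
        for c0,s,m in blobs(im,*c):
            if 200<c0[0]<460 and 90<c0[1]<310:
                r=cv2.minAreaRect(cv2.findNonZero(m)); print(n,k,c0,s,np.round(r[0],1),np.round(r[1],1),round(r[2],1))
                if k=="white": 
                    b=cv2.boxPoints(r); print([plane(p,q,50).round(0).tolist() for q in b])
a=cv2.resize(T[110:310,180:460],None,fx=2.8,fy=2.8,interpolation=2); 
b=cv2.resize(S[165:325,250:450],None,fx=2.8,fy=2.8,interpolation=2)
cv2.imwrite("pics/crop1.png",a); 
E
```

```text
top red [262.7 159.7] [254, 151, 19, 18, 181] [262.8 159.8] [10.6 15.6] 45.0
top red [314.5 178.9] [305, 166, 19, 24, 305] [315.3 178.8] [17.  23.3] 45.0
top blue [241.6 244.7] [230, 233, 24, 24, 321] [241.5 244.5] [23. 23.] 90.0
top blue [272.2 276. ] [260, 264, 25, 25, 342] [272. 276.] [24. 24.] 90.0
top white [221.3  94.7] [209, 83, 25, 22, 343] [220.8  94.4] [18.9 26.4] 57.5
[[873.0, 307.0, 50.0], [915.0, 244.0, 50.0], [866.0, 214.0, 50.0], [825.0, 277.0, 50.0]]
top white [319.9 167.1] [286, 126, 68, 77, 2575] [319.8 163.7] [56.  68.7] 12.5
[[586.0, 75.0, 50.0], [779.0, 32.0, 50.0], [741.0, -123.0, 50.0], [550.0, -78.0, 50.0]]
top white [394.6 140.2] [367, 131, 60, 20, 342] [396.8 140.4] [12.  59.8] 81.7
[[733.0, -157.0, 50.0], [757.0, -326.0, 50.0], [722.0, -329.0, 50.0], [699.0, -161.0, 50.0]]
top white [451.9 164. ] [444, 156, 17, 17, 177] [452. 164.] [16. 16.] 90.0
[[681.0, -375.0, 50.0], [681.0, -420.0, 50.0], [635.0, -417.0, 50.0], [635.0, -373.0, 50.0]]
top white [200.7 190. ] [193, 183, 16, 15, 187] [200.5 190. ] [14. 15.] 90.0
[[611.0, 335.0, 50.0], [611.0, 292.0, 50.0],
[... 333 characters left out ...]
, 22, 323] [394.3 286.5] [14.4 24.4] 56.3
scene blue [380.9 181.9] [375, 174, 13, 17, 195] [381. 182.] [16. 12.] 90.0
scene blue [379.  198.9] [368, 191, 23, 16, 262] [379.  198.8] [22.8 13.6] 8.7
scene blue [415.7 204. ] [408, 195, 16, 19, 237] [415.8 204. ] [13.6 18.6] 8.7
scene blue [412.4 221.8] [400, 213, 26, 17, 308] [412.3 221.8] [25.7 15. ] 12.1
scene white [320.3 268.2] [271, 231, 94, 79, 3164] [317.2 267.6] [78.2 70.2] 15.9
[[745.0, -119.0, 50.0], [532.0, -114.0, 50.0], [588.0, 74.0, 50.0], [783.0, 39.0, 50.0]]
scene white [229.1 295.3] [199, 289, 55, 13, 246] [226.4 296.8] [11.8 54.6] 83.7
[[769.0, -263.0, 50.0], [742.0, -156.0, 50.0], [771.0, -146.0, 50.0], [797.0, -250.0, 50.0]]
```

View pics/crop1.png

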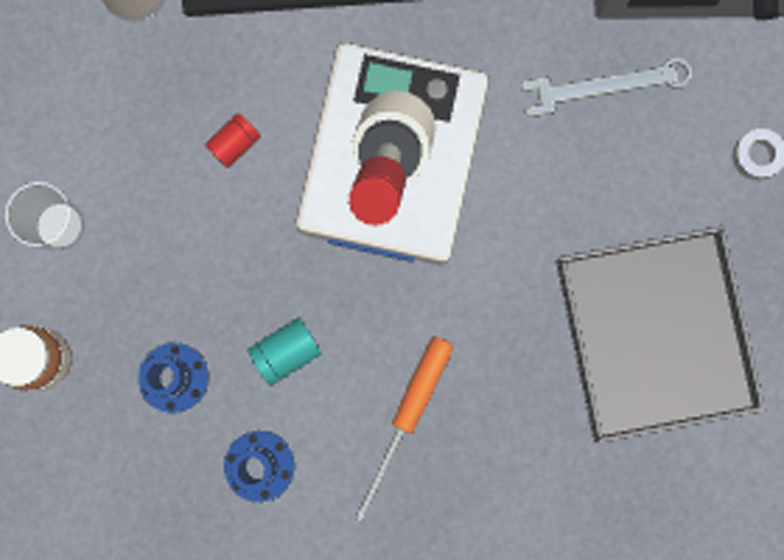

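The crop confirms the choices: the large red cap is on the shaft at crop (376,200). The leftmost blue sleeve is at (174,378), with the second at (260,466), and the small red and turquoise look-alikes are off the shaft.

```bash
python3 - <<'E'
from h import *
pT,pS=camera_params("top"),camera_params("scene")
print("cap cen",tri(ray(pT,(314.5,178.9)),ray(pS,(330.1,200.1))))
print("captop@~222",plane(pT,(314.3,181.4),215))
print("seat120",plane(pT,(319.3,163.6),120))
a=np.deg2rad(-12.6); ax=np.array([-np.cos(a)*np.sin(.6109),-np.sin(a)*np.sin(.6109),np.cos(.6109)]);print("axis",ax)
print("sleeve flange",plane(pT,(241.5,244.5),8), plane(pT,(272,276),8))
# tray corners crop->top
for c in((558,260),(720,232),(760,408),(596,440)): print("tray",plane(pT,(180+c[0]/2.8,110+c[1]/2.8),30).round())
s=arm.observe();M=R.from_rotvec(s["ee_rot"]).as_matrix();print(M.round(3))
w=camera_params("wrist");Mw=R.from_rotvec(w["orientation"]).as_matrix()
print("cam in tool",M.T@(w["xyz"]-s["eef_pos"]),(M.T@Mw).round(3))
E
```

```text
cap cen (array([596.83743412,  -8.87936345, 181.83169366]), np.float64(0.24681236508650303))
captop@~222 [584.99545427  -8.39700256 215.        ]
seat120 [648.58116308 -21.56893123 120.        ]
axis [-0.55979065  0.12512803  0.81913211]
sleeve flange [438.15288978 203.38571856   8.        ] [348.19993777 115.57465235   8.        ]
tray [ 552. -191.   30.]
tray [ 579. -357.   30.]
tray [ 401. -389.   30.]
tray [ 371. -224.   30.]
[[-0.949  0.315 -0.   ]
 [ 0.315  0.949 -0.001]
 [-0.    -0.001 -1.   ]]
cam in tool [  68.19622649   -0.71235601 -144.29821292] [[-0.    -0.963 -0.27 ]
 [ 1.    -0.001  0.001]
 [-0.001 -0.27   0.963]]
```

{"fn": "move_arm", "kwargs": {"delta_pos": [[0, 0, -40], [0, 0, -40], [-38, -27, 0], [-38, -27, 0], [-38, -27, 0], [-38, -27, 0], [-38, -27, 0], [-38, -27, 0], [-38, -27, 0], [-38, -27, 0], [-38, -27, 0], [-38, -27, 0]], "roll": [-5.8, 0, 0, 0, 0, 0, 0, 0, 0, 0, 0, 0], "grip": [85, 85, 85, 85, 85, 85, 85, 85, 85, 85, 85, 85]}}

```text
time: 1.6
eef_pos: [470.5, 126.8, 311.1]
ee_rot: [-0.344, -3.122, 0.0]
force: [-0.3, 2.0, -0.0]
opening: 85.0
gripper_force: 0.0
```

{"fn": "move_arm", "kwargs": {"delta_pos": [[-38, -27, 0], [-38, -27, 0], [-38, -27, 0], [-33, -25, 0], [0, 0, 0], [0, 0, 0]], "roll": [0, 0, 0, 0, 0, 0], "grip": [85, 85, 85, 85, 85, 85]}}

```text
time: 2.35
eef_pos: [589.8, -7.0, 311.0]
ee_rot: [-0.344, -3.122, -0.0]
force: [0.7, 0.4, -0.2]
opening: 85.0
gripper_force: 0.0
```

```bash
cat >look.py <<'E'
import sys
from h import *
p=camera_params("wrist");im=capture("wrist");cv2.imwrite(f"pics/{sys.argv[1]}.png",im);np.save(f"pics/{sys.argv[1]}.npy",p,allow_pickle=True)
s=arm.observe();print(s["time"],s["eef_pos"].round(1),s["opening"],s["force"].round(1));print(R.from_rotvec(s["ee_rot"]).as_matrix().round(3))
E
python3 look.py w1
```

```text
2.4 [589.7  -6.7 311.4] 85.40084808039653 [ 0.5  0.6 -0.9]
[[-0.976  0.217 -0.   ]
 [ 0.217  0.976  0.   ]
 [ 0.     0.    -1.   ]]
```

View pics/w1.png

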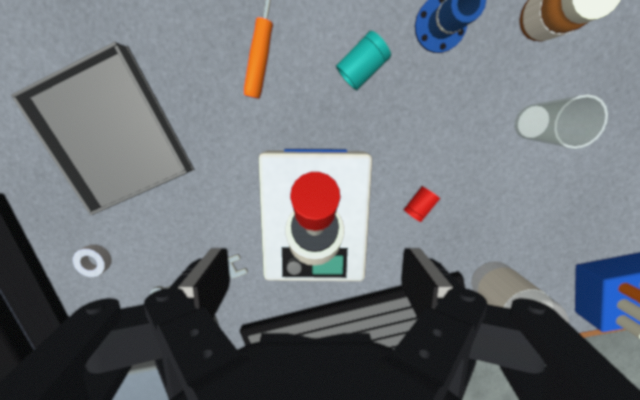

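The view shows the cap top at (315,195), the seat at about (315,235), and the base edges square with the image, so yaw is aligned. The tray is at upper left.

```bash
python3 - <<'E'
from h import *
p=np.load("pics/w1.npy",allow_pickle=True).item(); im=cv2.imread("pics/w1.png")
for c0,s,m in blobs(im,*RED): print(c0,s)
M=np.array([[-.976,.217,0],[.217,.976,0],[0,0,-1]])
tcp=np.array([589.7,-6.7,311.4])
for n,uv,z in(("captop",(315.5,195),215),("seat",(315,236),120),("baseL",(259,155),50),("baseR",(371,155),50),("bl",(264,280),50),("br",(366,280),50)):
    X=plane(p,uv,z); print(n,X.round(1),(M.T@(X-tcp)).round(1))
# edges of red & dark per row
h=cv2.cvtColor(im,cv2.COLOR_BGR2HSV)
for r in range(180,262,6): 
    row=h[r,285:350]; red=[i+285 for i in range(65) if (row[i,0]<9 and row[i,1]>150)]
    dk=[i+285 for i in range(65) if row[i,2]<95 and row[i,1]<90]
    print(r,red[:1],red[-1:],dk[:1],dk[-1:])
E
```

```text
[314.7 200.1] [291, 173, 49, 57, 2171]
[421.3 203.7] [405, 187, 34, 34, 625]
captop [582.9  -5.6 215. ] [ 6.8 -0.4 96.4]
seat [657.5 -22.7 120. ] [-69.6  -0.9 191.4]
baseL [551.2 -78.2  50. ] [ 22.1 -78.1 261.4]
baseR [585.  73.  50.] [ 21.8  76.8 261.4]
bl [ 740.2 -122.8   50. ] [-172.   -80.7  261.4]
br [775.1  32.8  50. ] [-172.4   78.8  261.4]
180 [297] [333] [] []
186 [293] [336] [] []
192 [292] [338] [] []
198 [291] [338] [] []
204 [293] [337] [] []
210 [295] [334] [] []
216 [296] [333] [] []
222 [299] [330] [293] [336]
228 [306] [323] [292] [337]
234 [] [] [293] [335]
240 [] [] [296] [333]
246 [] [] [301] [328]
252 [] [] [285] [346]
258 [] [] [285] [345]
```

{"fn": "move_arm", "kwargs": {"delta_pos": [[-16.5, -0.7, 0], [0, 0, 35], [0, 0, 40], [0, 0, 40], [0, 0, 32], [0, 0, 0], [0, 0, 0], [0, 0, 0], [0, 0, 0], [0, 0, 0], [0, 0, 0], [0, 0, 0]], "roll": [0, 0, 0, 0, 0, 0, 0, 0, 0, 0, 0, 0], "grip": [85, 85, 85, 85, 85, 85, 40, 40, 40, 40, 40, 40], "grip_force": 40}}

```text
time: 3.9
eef_pos: [606.8, -11.4, 166.0]
ee_rot: [0.344, 3.12, 0.001]
force: [-2.3, 0.5, 9.6]
opening: 44.0
gripper_force: 39.3
```

{"fn": "move_arm", "kwargs": {"delta_pos": [[5.7, 0, -8.2], [8.6, 0, -12.3], [8.6, 0, -12.3], [8.6, 0, -12.3], [8.6, 0, -12.3], [0, 0, -30], [0, 0, -30], [0, 0, 0]], "roll": [0, 0, 0, 0, 0, 0, 0, 0], "grip": [40, 40, 40, 40, 40, 40, 40, 40]}}

```text
time: 4.9
eef_pos: [567.5, -2.8, 284.0]
ee_rot: [0.344, 3.119, 0.001]
force: [0.2, -0.1, -0.4]
opening: 44.2
gripper_force: 41.5
```

```bash
python3 look.py w2; python3 -c "
from h import *
cv2.imwrite('pics/s2.png',capture('scene')[120:320,200:460].repeat(2,0).repeat(2,1))"
```

```text
4.95 [567.1  -2.8 282.5] 44.0740771421184 [-0.3 -0.3 -1.4]
[[-0.976  0.218  0.001]
 [ 0.218  0.976 -0.   ]
 [-0.001  0.    -1.   ]]
```

View pics/w2.png

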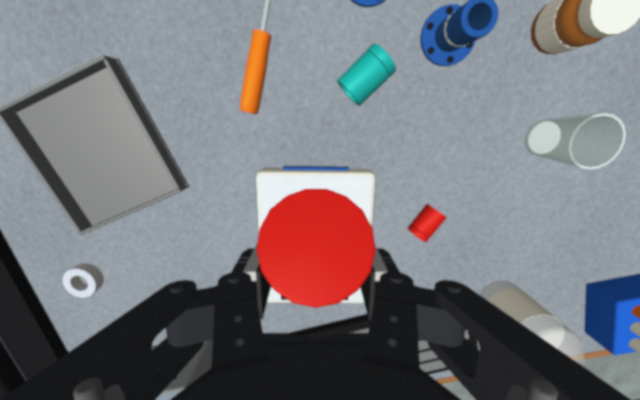

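The cap is in the gripper, seen end-on at (316,247). Next is the tray.

{"fn": "move_arm", "kwargs": {"delta_pos": [[5.2, -50, 0], [5.2, -50, 0], [5.2, -50, 0], [5.2, -50, 0], [5.2, -50, 0], [0, -50, 0], [0, 0, 50], [0, 0, 50], [0, 0, 50], [0, 0, 50], [0, 0, 30], [0, 0, 10]], "roll": [0, 0, 0, 0, 0, 0, 0, 0, 0, 0, 0, 0], "grip": [40, 40, 40, 40, 40, 40, 40, 40, 40, 40, 40, 40]}}

```text
time: 6.5
eef_pos: [474.4, -288.9, 39.3]
ee_rot: [-0.344, -3.119, -0.003]
force: [-0.4, -0.0, -0.1]
opening: 43.8
gripper_force: 41.5
```

{"fn": "move_arm", "kwargs": {"delta_pos": [[0, 0, 4], [0, 0, 4], [0, 0, 2], [0, 0, 0]], "roll": [0, 0, 0, 0], "grip": [40, 40, 40, 40]}}

```text
time: 7.0
eef_pos: [476.4, -290.1, 32.1]
ee_rot: [0.344, 3.122, -0.0]
force: [0.3, 0.5, -1.1]
opening: 44.2
gripper_force: 41.5
```

{"fn": "move_arm", "kwargs": {"delta_pos": [[0, 0, 3], [0, 0, 3], [0, 0, 0]], "roll": [0, 0, 0], "grip": [40, 40, 40]}}

```text
time: 7.38
eef_pos: [476.5, -290.1, 25.9]
ee_rot: [0.344, 3.122, -0.0]
force: [-0.2, 1.2, 5.1]
opening: 44.1
gripper_force: 42.1
```

{"fn": "move_arm", "kwargs": {"delta_pos": [[0, 0, 0], [0, 0, 0], [0, 0, 0], [0, 0, 0], [0, 0, -30], [0, 0, -50], [0, 0, -50], [0, 0, -50], [0, 0, -50], [0, 0, 0]], "roll": [0, 0, 0, 0, 0, 0, 0, 0, 0, 0], "grip": [60, 85, 85, 85, 85, 85, 85, 85, 85, 85]}}

```text
time: 8.62
eef_pos: [477.6, -290.8, 259.5]
ee_rot: [0.344, 3.117, -0.004]
force: [-0.6, 0.0, -1.2]
opening: 84.9
gripper_force: 0.0
```

```bash
cat >look2.py <<'E'
import sys
from h import *
for n in("top","scene"): cv2.imwrite(f"pics/{n}{sys.argv[1]}.png",capture(n))
E
python3 look2.py 1; python3 - <<'E'
from h import *
for n in("top","scene"):
    im=cv2.imread(f"pics/{n}1.png")
    for c0,s,m in blobs(im,*RED): print(n,c0,s)
S=cv2.imread("pics/scene1.png")
cv2.imwrite("pics/crop2.png",cv2.resize(S[150:300,170:450],None,fx=2.8,fy=2.8,interpolation=2))
E
```

```text
top [262.8 159.6] [254, 151, 19, 18, 179]
top [417.9 226.2] [411, 220, 16, 13, 144]
scene [624.6   3.4] [610, 0, 30, 8, 118]
scene [608.7  14.3] [598, 11, 22, 8, 78]
scene [630.2  15.2] [623, 12, 17, 7, 65]
scene [444.5  21.3] [430, 18, 29, 8, 126]
scene [477.3  22.6] [463, 19, 31, 8, 145]
scene [509.8  23.6] [496, 20, 32, 8, 130]
scene [573.8  25.8] [567, 22, 16, 8, 65]
scene [431.   32.6] [423, 29, 18, 8, 72]
scene [491.1  34.8] [477, 31, 30, 9, 129]
scene [434.  44.] [426, 41, 17, 7, 62]
scene [471.8  45.3] [459, 42, 28, 7, 105]
scene [453.5  55.2] [440, 52, 29, 7, 112]
scene [486.5  56.5] [472, 53, 29, 8, 117]
scene [518.   57.8] [504, 55, 28, 7, 109]
scene [436.7  65.2] [423, 62, 27, 8, 86]
scene [499.2  68.1] [485, 65, 29, 7, 111]
scene [225.1 209.8] [216, 197, 19, 28, 384]
scene [394.3 286.3] [382, 276, 25, 22, 328]
```

View pics/crop2.png

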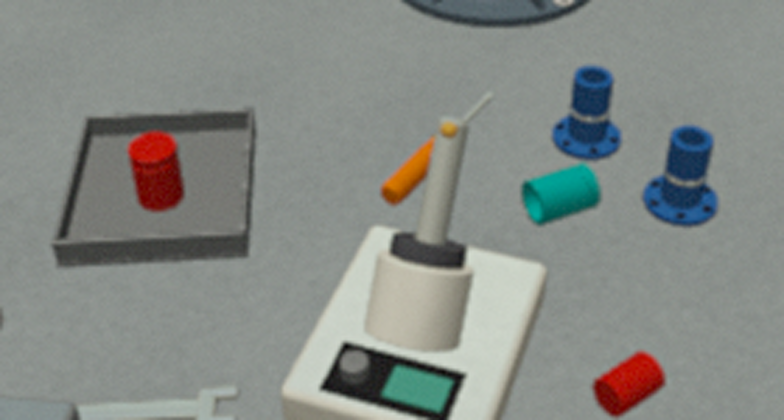

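The cap stands upright in the tray at crop (156,170). The shaft is bare, with the brass ball near its tip at crop (449,129).

{"fn": "move_arm", "kwargs": {"delta_pos": [[-3, 50, -40], [-3, 50, 0], [-3, 50, 0], [-3, 50, 0], [-3, 50, 0], [-2, 50, 0], [0, 0, 0], [0, 0, 0]], "roll": [0, 0, 0, 0, 0, 0, 0, 0], "grip": [85, 85, 85, 85, 85, 85, 85, 85]}}

```text
time: 9.72
eef_pos: [557.4, -2.3, 293.6]
ee_rot: [-0.343, -3.121, 0.001]
force: [-0.2, -0.2, 0.7]
opening: 85.1
gripper_force: 0.0
```

```bash
python3 look.py w3;  python3 -c "
from h import *
im=cv2.imread('pics/w3.png');cv2.imwrite('pics/crop3.png',cv2.resize(im[130:330,215:415],None,fx=3,fy=3,interpolation=2))
"
```

```text
9.775 [557.4  -2.8 293.9] 84.4469836133028 [ 1.4 -0.2  0.4]
[[-0.976  0.218 -0.001]
 [ 0.218  0.976 -0.   ]
 [ 0.001 -0.001 -1.   ]]
```

View pics/crop3.png

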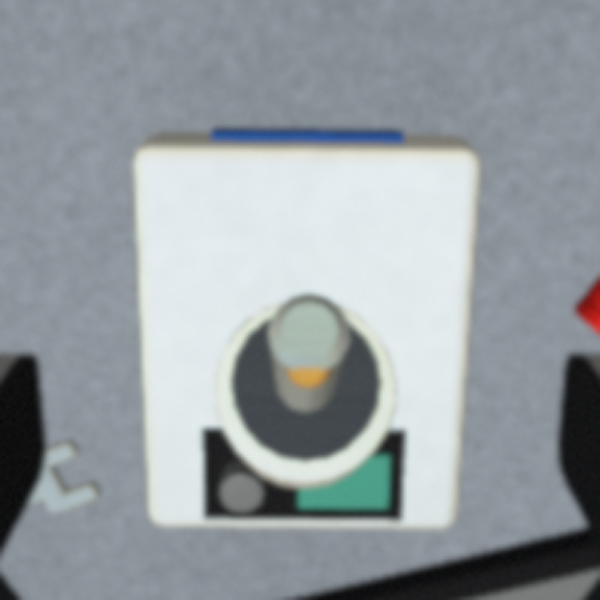

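The bare shaft's tip face is at crop (308,333), with the seat ellipse centred near (307,382).

```bash
python3 - <<'E'
from h import *
p=np.load("pics/w3.npy",allow_pickle=True).item();pS,pT=camera_params("scene"),camera_params("top")
M=np.array([[-.976,.218,0],[.218,.976,0],[0,0,-1]])
tip=plane(p,(317.7,241),198.6);seat=plane(p,(317.3,257.3),120)
t2=tri(ray(p,(317.7,241)),ray(pS,(330.4,192.3)))
print(tip,seat,t2); d=tip-seat; print(M.T@d,np.linalg.norm(d), M.T@(tip-[557.4,-2.8,293.9]))
# base edges lateral
for uv in((215+140/3,130+200/3),(215+473/3,130+200/3),(215+152/3,130+500/3),(215+457/3,130+500/3)):
    print(M.T@(plane(p,uv,50)-[557.4,-2.8,293.9]))
T=cv2.imread("pics/top1.png"); 
cv2.imwrite("pics/crop4.png",np.hstack([cv2.resize(T[140:200,290:350],None,fx=6,fy=6,interpolation=2),cv2.resize(T[220:270,215:265],(360,360),interpolation=2)]))
E
```

```text
[591.62006703  -8.13099682 198.6       ] [645.16556725 -19.70757184 120.        ] (array([591.59228715,  -8.63426852, 198.71026384]), np.float64(1.021417726200332))
[ 54.78410156  -0.37418183 -78.6       ] 95.80760764323445 [-34.56094273   2.25692172  95.3       ]
[-32.47478696 -73.56495745 243.9       ]
[-32.46560277  79.30697237 243.9       ]
[-189.70068265  -75.20012526  243.9       ]
[-189.72245875   79.56829759  243.9       ]
```

View pics/crop4.png

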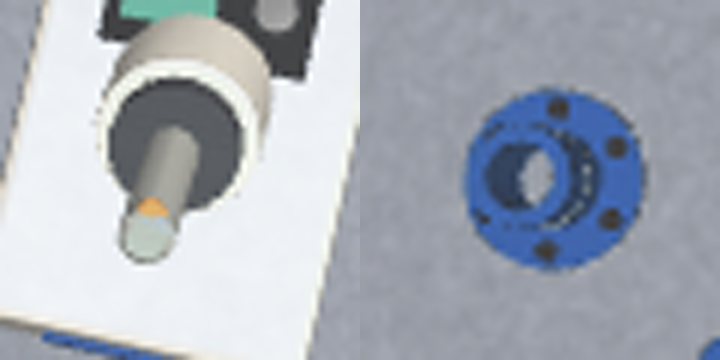

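{"fn": "move_arm", "kwargs": {"delta_pos": [[32, 35, 0], [32, 35, 0], [32, 35, 0], [32, 35, 0], [33, 35, 0], [0, 0, 50], [0, 0, 50], [0, 0, 0], [0, 0, 0]], "roll": [0, 0, 0, 0, 0, 0, 0, 0, 0], "grip": [85, 70, 60, 60, 60, 60, 60, 60, 60]}}

```text
time: 10.9
eef_pos: [439.7, 203.5, 196.6]
ee_rot: [0.346, 3.121, 0.001]
force: [0.8, 0.3, 0.8]
opening: 60.2
gripper_force: 0.0
```

```bash
python3 look.py w4;  python3 - <<'E'
from h import *
im=cv2.imread('pics/w4.png')
for c0,s,m in blobs(im,*BLUE): print(c0,s)
T=cv2.imread("pics/top1.png");pT=camera_params("top")
# tray outline: rim line fit
g=cv2.cvtColor(T,cv2.COLOR_BGR2GRAY)[180:280,365:465]; 
h=cv2.cvtColor(T,cv2.COLOR_BGR2HSV)[180:280,365:465]
m=((h[...,2]<75)).astype(np.uint8); r=cv2.minAreaRect(cv2.findNonZero(m)); b=cv2.boxPoints(r)+[365,180]; print(b,[plane(pT,q,30).round(1).tolist() for q in b])
cv2.imwrite("pics/crop5.png",np.hstack([cv2.resize(im[150:400,190:440],(400,400)),cv2.resize(T[180:280,365:465],(400,400),interpolation=2)]))
E
```

```text
10.95 [440.  203.8 196.9] 59.83925587006354 [-0.4 -0.4  0.6]
[[-0.976  0.219  0.003]
 [ 0.219  0.976  0.001]
 [-0.002  0.002 -1.   ]]
[209.8 115.1] [168, 82, 82, 67, 3711]
[314.2 179.5] [284, 148, 61, 65, 2606]
[634.1 395.2] [627, 391, 13, 9, 87]
[[378.64191246 203.06630707]
 [462.25597382 187.58223343]
 [477.98540497 272.5212326 ]
 [394.37134552 288.00531006]] [[551.5, -189.5, 30.0], [593.5, -428.5, 30.0], [354.2, -460.6, 30.0], [313.7, -227.0, 30.0]]
```

View pics/crop5.png

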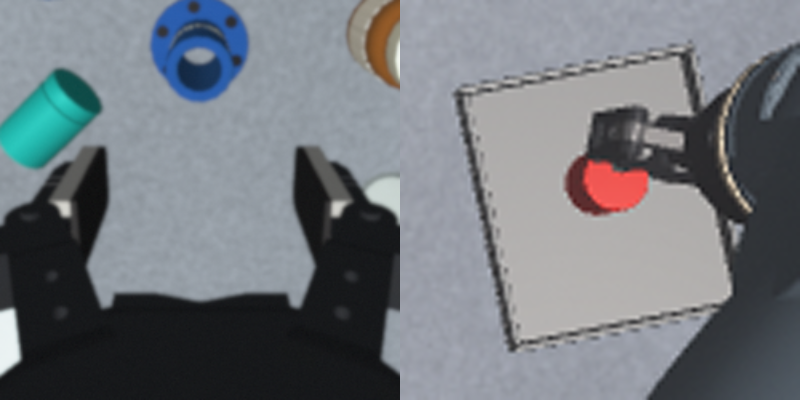

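The sleeve's top ring is at wrist px (315,193). The tray's far wall runs from top px (380,203) to (437.5,192).

```bash
python3 - <<'E'
from h import *
p=np.load("pics/w4.npy",allow_pickle=True).item();pT=camera_params("top")
s=arm.observe();M=R.from_rotvec(s["ee_rot"]).as_matrix()
for uv,z in(((315,193),80),((314.3,179.5),8)):
    X=plane(p,uv,z);print(X.round(1),(M.T@(X-s["eef_pos"])).round(1))
C=[plane(pT,q,30) for q in((380,203),(437.5,191.75),(393,267.5))]
print(np.round(C,1)); d=C[0]-C[1];print(np.linalg.norm(d),np.linalg.norm(C[0]-C[2]),np.degrees(np.arctan2(d[1],d[0])),np.degrees(np.arctan2(*(C[0]-C[2])[[1,0]])))
E
```

```text
[436.2 203.8  80. ] [  4.   -1.  116.9]
[437.8 202.7   8. ] [  2.4  -1.8 188.9]
[[ 551.6 -193.4   30. ]
 [ 582.2 -357.7   30. ]
 [ 370.  -224.8   30. ]]
167.11299709470725 184.2851476074171 100.55745168680556 9.821889132662847
```

{"fn": "move_arm", "kwargs": {"delta_pos": [[3, -1.3, 0], [0, 0, 40], [0, 0, 40], [0, 0, 40], [0, 0, 28], [0, 0, 0], [0, 0, 0], [0, 0, 0], [0, 0, 0], [0, 0, 0]], "roll": [0, 0, 0, 0, 0, 0, 0, 0, 0, 0], "grip": [60, 60, 60, 60, 60, 60, 36, 36, 36, 36], "grip_force": 60}}

```text
time: 12.2
eef_pos: [436.6, 203.5, 48.7]
ee_rot: [0.344, 3.12, 0.002]
force: [-1.6, -3.5, 7.5]
opening: 38.4
gripper_force: 59.6
```

{"fn": "move_arm", "kwargs": {"delta_pos": [[0, 0, -20], [0, 0, -50], [0, 0, -60], [0, 0, -60], [-8, -45, 0], [-8, -45, 0], [-8, -45, 0], [-8, -45, 0], [-8, -45, 0], [-8, -45, 0], [-8, -45, 0], [-8, -45, 0]], "roll": [0, -7.6, -7.6, -7.6, 0, 0, 0, 0, 0, 0, 0, 0], "grip": [36, 36, 36, 36, 36, 36, 36, 36, 36, 36, 36, 36]}}

```text
time: 13.7
eef_pos: [562.9, -141.3, 238.3]
ee_rot: [-0.279, 3.127, -0.001]
force: [1.1, 0.4, -2.0]
opening: 38.6
gripper_force: 61.2
```

{"fn": "move_arm", "kwargs": {"delta_pos": [[-8, -45, 0], [-8, -45, 0], [-9, -44, 0], [0, 0, 0], [0, 0, 0]], "roll": [0, 0, 0, 0, 0], "grip": [36, 36, 36, 36, 36]}}

```text
time: 14.32
eef_pos: [610.8, -267.1, 237.6]
ee_rot: [-0.279, 3.128, -0.0]
force: [-0.1, -0.0, -2.6]
opening: 38.5
gripper_force: 61.6
```

```bash
python3 look.py w5; python3 look2.py 2
```

```text
14.375 [ 610.7 -266.6  237.7] 38.43322591572338 [-0.6 -0.2 -2.2]
[[-0.984 -0.178  0.001]
 [-0.178  0.984 -0.   ]
 [-0.001 -0.    -1.   ]]
```

View pics/w5.png

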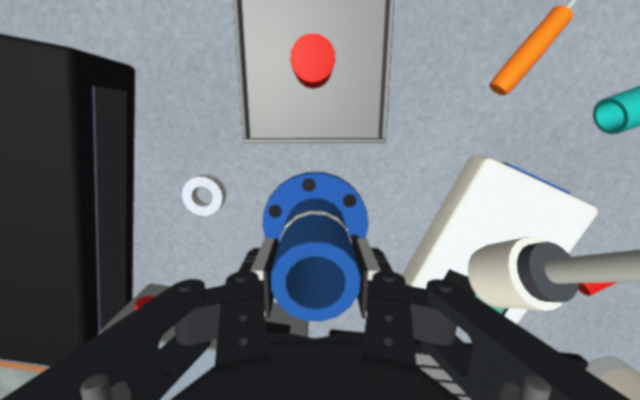

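The sleeve is in hand at (316,285). The tray's far wall is at row 141, level in the image, and the cap stands in the tray at (313,58).

```bash
python3 - <<'E'
from h import *
p=np.load("pics/w5.npy",allow_pickle=True).item();s=arm.observe();M=R.from_rotvec(s["ee_rot"]).as_matrix()
for uv,z in(((316,142),30),((250,142),30),((380,142),30),((315,282),239+19+12)):
    X=plane(p,uv,z);print(X.round(1),(M.T@(X-s["eef_pos"])).round(1))
E
```

```text
[ 568.  -274.2   30. ] [ 43.6  -0.  207.6]
[ 581.8 -351.3   30. ] [ 43.8 -78.4 207.6]
[ 554.6 -199.4   30. ] [ 43.5  75.9 207.6]
[ 609.8 -267.9  270. ] [  1.2  -1.4 -32.3]
```

{"fn": "move_arm", "kwargs": {"delta_pos": [[0, 0, 50], [0, 0, 50], [0, 0, 50], [0, 0, 30], [0, 0, 8.5], [0, 0, 0], [0, 0, 0]], "roll": [0, 0, 0, 0, 0, 0, 0], "grip": [36, 36, 36, 36, 36, 36, 36]}}

```text
time: 15.35
eef_pos: [611.4, -267.0, 49.5]
ee_rot: [-0.28, 3.128, -0.001]
force: [-0.3, -1.2, -2.3]
opening: 38.7
gripper_force: 61.8
```

{"fn": "move_arm", "kwargs": {"delta_pos": [[0, 0, 0], [0, 0, 0], [3.5, 0, 0], [3.5, 0, 0]], "roll": [0, 0, 0, 0], "grip": [36, 36, 36, 36], "grip_force": 20}}

```text
time: 15.85
eef_pos: [604.7, -268.7, 49.0]
ee_rot: [-0.28, 3.127, -0.001]
force: [1.8, -1.8, -0.7]
opening: 38.6
gripper_force: 61.7
```

{"fn": "move_arm", "kwargs": {"delta_pos": [[0, 0, 0], [0, 0, 0]], "roll": [0, 0], "grip": [37, 37], "grip_force": 20}}

```text
time: 16.1
eef_pos: [604.7, -268.7, 48.9]
ee_rot: [-0.28, 3.127, -0.001]
force: [5.3, -0.3, 4.2]
opening: 39.1
gripper_force: 62.4
```

{"fn": "move_arm", "kwargs": {"delta_pos": [[0, 0, 0], [0, 0, 0], [0, 0, 0], [0, 0, 0], [0, 0, 0]], "roll": [0, 0, 0, 0, 0], "grip": [46, 46, 37, 37, 37], "grip_force": 20}}

```text
time: 16.73
eef_pos: [603.7, -268.4, 48.1]
ee_rot: [0.28, -3.129, -0.0]
force: [-0.3, -0.4, -0.0]
opening: 39.3
gripper_force: 21.1
```

{"fn": "move_arm", "kwargs": {"delta_pos": [[3, 0, -1], [4.3, 0, -2], [4.3, 0, -1.8], [5.6, 0, -1.8], [5.8, 0, -1.2], [0, 0, 0]], "roll": [0, 0, 0, 0, 0, 0], "grip": [37, 37, 37, 37, 37, 37]}}

```text
time: 17.48
eef_pos: [580.8, -272.7, 56.2]
ee_rot: [0.279, -3.129, 0.0]
force: [2.6, 1.6, -1.9]
opening: 39.3
gripper_force: 20.6
```

```bash
python3 look.py w6;  python3 - <<'E'
from h import *
S=capture('scene');cv2.imwrite("pics/scene6.png",S);im=cv2.imread('pics/w6.png')
cv2.imwrite("pics/crop6.png",np.hstack([cv2.resize(im[150:350,215:415],(400,400)),cv2.resize(S[170:320,110:260],(400,400),interpolation=2)]))
E
```

```text
17.525 [ 581.  -272.7   56.1] 39.28186640229154 [ 2.2  0.8 -0.5]
[[-0.984 -0.177 -0.   ]
 [-0.177  0.984 -0.   ]
 [ 0.    -0.    -1.   ]]
```

View pics/crop6.png

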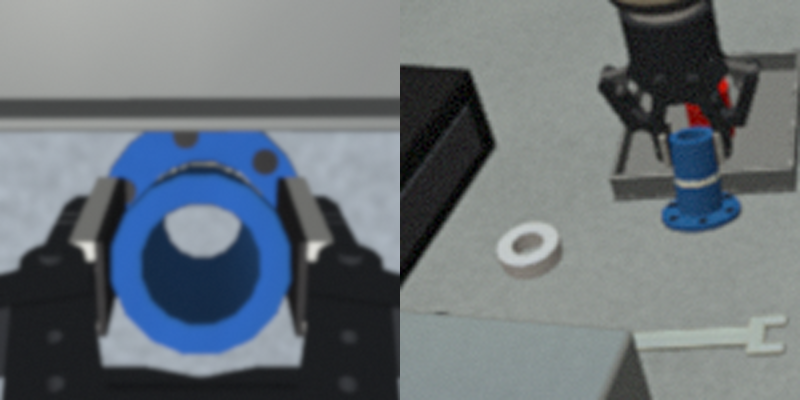

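The crop shows the sleeve tipping against the tray wall as planned: the flange is at crop (200,160) against the wall and floor is visible through the bore. I have used up my picture views, in fact one too many, so I continue on numbers only.

{"fn": "move_arm", "kwargs": {"delta_pos": [[5, 0, -0.6], [5, 0, -0.2], [5, 0, 0.2], [5, 0, 0.4], [0, 0, 0]], "roll": [0, 0, 0, 0, 0], "grip": [37, 37, 37, 37, 37]}}

```text
time: 18.2
eef_pos: [561.1, -276.2, 56.2]
ee_rot: [0.279, -3.129, -0.0]
force: [2.1, 2.5, 1.1]
opening: 39.2
gripper_force: 20.3
```

{"fn": "move_arm", "kwargs": {"delta_pos": [[0, 0, 0], [0, 0, 0], [0, 0, -20], [0, 0, -50], [0, 0, -60], [0, 0, -60], [0, 0, 0], [0, 0, 0]], "roll": [0, 0, 0, 0, 0, 0, 0, 0], "grip": [36, 36, 36, 36, 36, 36, 36, 36], "grip_force": 60}}

```text
time: 19.2
eef_pos: [561.2, -276.2, 245.0]
ee_rot: [0.279, -3.128, -0.0]
force: [0.2, 0.6, -3.2]
opening: 38.1
gripper_force: 62.5
```

```bash
python3 look.py w7;  cat >tilt.py <<'E'
import sys
from h import *
from scipy.optimize import brentq
n=sys.argv[1]; H=float(sys.argv[2]) # grasp height on sleeve
p=np.load(f"pics/{n}.npy",allow_pickle=True).item();im=cv2.imread(f"pics/{n}.png")
s=arm.observe();M=R.from_rotvec(s["ee_rot"]).as_matrix();t=s["eef_pos"]
for c0,st,m in blobs(im,(95,110,25),(125,255,255),800):
    ys,xs=np.nonzero(m); print("blob",c0,st,"top row",ys.min(),"cols",xs[ys==ys.min()].mean(),"bottom",ys.max(),xs[ys==ys.max()].mean(), "left/right",xs.min(),ys[xs==xs.min()].mean(),xs.max(),ys[xs==xs.max()].mean())
def pt(th,along,rad): # axis top leans to tool +x
    a=np.array([np.sin(th),0,-np.cos(th)]);r=np.array([np.cos(th),0,np.sin(th)])
    g=np.array([0,0,-19.]); return proj(p,M@(g+a*(along-H)+r*rad)+t)
for d in(0,10,20,25,30,35,40,45):
    th=np.radians(d); print(d,"flange +u rim",np.round([pt(th,8,36),pt(th,0,36)],1)[:,1],"end -u rim",pt(th,80,-20).round(1),"end c",pt(th,80,0).round(1), "end +u",pt(th,80,20)[1].round(1))
E
python3 tilt.py w7 67.7; python3 tilt.py w5 67.7 | grep blob
```

```text
19.25 [ 560.9 -275.9  244.3] 37.43633237235125 [-0.2  0.4 -2.2]
[[-0.984 -0.177 -0.003]
 [-0.177  0.984  0.001]
 [ 0.003  0.001 -1.   ]]
blob [315.2 285.9] [270, 233, 91, 107, 6715] top row 233 cols 316.0 bottom 339 315.0 left/right 270 285.7142857142857 360 289.65384615384613
0 flange +u rim [172.1 170. ] end -u rim [317.1 320.3] end c [317.1 281.5] end +u 239.3
10 flange +u rim [186.8 186.2] end -u rim [317.1 320.5] end c [317.1 277. ] end +u 232.0
20 flange +u rim [202.2 203. ] end -u rim [317.2 319. ] end c [317.1 272.1] end +u 226.3
25 flange +u rim [210.  211.5] end -u rim [317.2 317.5] end c [317.1 269.6] end +u 224.0
30 flange +u rim [218.  220.1] end -u rim [317.2 315.6] end c [317.1 267.1] end +u 222.2
35 flange +u rim [226.2 228.9] end -u rim [317.3 313.2] end c [317.1 264.6] end +u 220.7
40 flange +u rim [234.4 237.7] end -u rim [317.3 310.4] end c [317.1 262.1] end +u 219.7
45 flange +u rim [242.8 246.7] end -u rim [317.3 307.1] end c [317.1 259.8] end +u 219.1
blob [314.7 247.3] [263, 173, 105, 149, 11476] top row 173 cols 314.5 bottom 321 306.5 left/right 263 222.5 367 223.0
```

```bash
python3 - <<'E'
from h import *
for n in("w5","w6","w7"):
    im=cv2.imread(f"pics/{n}.png")
    m=max(blobs(im,(95,110,25),(125,255,255),800),key=lambda b:b[1][4])[2]
    print(n,[(r,int(np.nonzero(m[r])[0].min()),int(np.nonzero(m[r])[0].max()),int(m[r].sum())) for r in range(170,345,6) if m[r].any()])
    h=cv2.cvtColor(im,cv2.COLOR_BGR2HSV)
    print(" col315",[(r,*h[r,315].tolist()) for r in range(225,345,5)])
    # bright end ring ellipse: high V blue
    b=cv2.inRange(h,(95,110,120),(125,255,255)); cs,hi=cv2.findContours(b,cv2.RETR_CCOMP,cv2.CHAIN_APPROX_NONE)
    for c in cs:
        if len(c)>60: print("  ell",np.round(np.hstack(cv2.fitEllipse(c)),1),len(c))
E
```

```text
w5 [(176, 295, 335, 41), (182, 284, 345, 52), (188, 277, 352, 66), (194, 272, 358, 87), (200, 269, 361, 82), (206, 266, 364, 93), (212, 264, 366, 65), (218, 263, 366, 85), (224, 263, 367, 92), (230, 264, 366, 97), (236, 265, 365, 90), (242, 277, 349, 73), (248, 277, 353, 77), (254, 275, 354, 80), (260, 273, 356, 84), (266, 271, 358, 88), (272, 270, 360, 91), (278, 269, 361, 93), (284, 269, 360, 92), (290, 270, 360, 91), (296, 272, 358, 87), (302, 277, 352, 76), (308, 282, 347, 66), (314, 289, 339, 51), (320, 303, 324, 22)]
 col315 [(225, 107, 175, 93), (230, 107, 175, 92), (235, 107, 180, 92), (240, 107, 179, 97), (245, 108, 192, 186), (250, 108, 190, 183), (255, 107, 189, 165), (260, 107, 172, 92), (265, 107, 180, 92), (270, 107, 170, 93), (275, 107, 175, 93), (280, 107, 177, 91), (285, 107, 177, 91), (290, 106, 177, 92), (295, 107, 175, 92), (300, 107, 175, 93), (305, 106, 178, 93), (310, 108, 191, 176), (315, 108, 191, 184), (320, 109, 139, 176), (325, 104, 25, 174), (330, 104, 24, 179), (335, 104, 24, 177), (340, 114, 36, 35)]
  ell [314.8 281.   79.1  88.8  89.2] 240
  ell [314.
[... 1491 characters left out ...]
 352, 62), (332, 285, 346, 52), (338, 307, 323, 17)]
 col315 [(225, 104, 24, 178), (230, 106, 30, 178), (235, 107, 180, 160), (240, 108, 186, 178), (245, 108, 190, 187), (250, 107, 179, 117), (255, 107, 177, 117), (260, 107, 176, 119), (265, 107, 47, 163), (270, 105, 25, 181), (275, 104, 25, 176), (280, 104, 25, 176), (285, 104, 23, 165), (290, 93, 22, 222), (295, 97, 27, 216), (300, 105, 23, 174), (305, 109, 116, 81), (310, 107, 181, 159), (315, 107, 188, 180), (320, 108, 191, 190), (325, 108, 188, 170), (330, 108, 191, 186), (335, 108, 190, 185), (340, 113, 57, 36)]
  ell [315.  285.3  92.6 106.2   2.6] 325
  ell [313.9 280.6  55.4  61.6 121.4] 216
  ell [525.2 216.4   2.   66.7 114.2] 118
```

{"fn": "move_arm", "kwargs": {"delta_pos": [[0, 0, -20], [0, 0, -16.5], [0, 0, 0], [17, 45, 0], [17, 45, 0], [17, 45, 0], [17, 45, 0], [17, 45, 0], [17.8, 44, 0], [0, 0, 0], [0, 0, 0]], "roll": [7.6, 7.6, 7.6, 0, 0, 0, 0, 0, 0, 0, 0], "grip": [36, 36, 36, 36, 36, 36, 36, 36, 36, 36, 36]}}

```text
time: 20.62
eef_pos: [519.4, 8.7, 281.5]
ee_rot: [-0.343, -3.121, 0.001]
force: [0.1, -0.8, -1.5]
opening: 37.7
gripper_force: 62.6
```

```bash
cat >pose.py <<'E'
import sys
from h import *
n=sys.argv[1];im=cv2.imread(f"pics/{n}.png");h=cv2.cvtColor(im,cv2.COLOR_BGR2HSV)
s=arm.observe();M=R.from_rotvec(s["ee_rot"]).as_matrix();t=s["eef_pos"]
p=np.load(f"pics/{n}.npy",allow_pickle=True).item()
blue=cv2.inRange(h,(95,110,25),(125,255,255)); bright=cv2.inRange(h,(95,110,140),(125,255,255))
for nm,b in(("all",blue),("bright",bright)):
    cs,hi=cv2.findContours(b[225:345,262:370],cv2.RETR_CCOMP,cv2.CHAIN_APPROX_NONE)
    for c in cs:
        if len(c)>60: print(nm,(np.hstack(cv2.fitEllipse(c))+[262,225,0,0,0]).round(1),cv2.boundingRect(c+np.array([262,225])),len(c))
print("uvz TCP",(t@[-.976,.218,0]).round(1),(t@[.218,.976,0]).round(1),t[2].round(1))
E
python3 look.py w8; python3 pose.py w8; python3 - <<'E'
from h import *
im=cv2.imread("pics/w8.png");h=cv2.cvtColor(im,cv2.COLOR_BGR2HSV)
for c in(308,315,322): print([(r,*h[r,c].tolist()) for r in range(228,345,3)])
E
```

```text
20.675 [519.6   8.3 281.7] 38.03351416921986 [ 0.6 -0.4 -2.3]
[[-0.976  0.218 -0.002]
 [ 0.218  0.976 -0.   ]
 [ 0.002 -0.001 -1.   ]]
all [314.9 285.7  95.1 106.1   3.9] (270, 233, 91, 107) 331
all [315.8 283.9  39.1  43.5   4.3] (296, 262, 41, 45) 116
bright [314.9 285.3  90.8 104.1   2.9] (271, 234, 89, 103) 351
bright [314.6 278.8  61.8  63.2 168.2] (284, 247, 63, 65) 177
uvz TCP -505.3 121.4 281.7
[(228, 97, 9, 246), (231, 98, 13, 240), (234, 108, 121, 146), (237, 106, 184, 151), (240, 107, 186, 159), (243, 107, 189, 163), (246, 108, 189, 169), (249, 107, 180, 122), (252, 107, 183, 106), (255, 107, 179, 107), (258, 107, 178, 106), (261, 107, 178, 106), (264, 108, 142, 111), (267, 92, 23, 142), (270, 102, 30, 86), (273, 101, 33, 85), (276, 42, 11, 119), (279, 53, 15, 156), (282, 71, 21, 199), (285, 72, 21, 202), (288, 72, 21, 202), (291, 72, 22, 199), (294, 78, 23, 203), (297, 86, 22, 198), (300, 19, 69, 171), (303, 163, 25, 70), (306, 106, 186, 70), (309, 107, 181, 137), (312, 107, 185, 157), (315, 107, 185, 165), (318, 108, 190, 173), (321, 108, 192, 178), (324, 108, 189, 169),
[... 1071 characters left out ...]
88, 168), (246, 108, 190, 173), (249, 107, 182, 139), (252, 107, 179, 118), (255, 107, 178, 119), (258, 107, 181, 120), (261, 107, 177, 121), (264, 107, 92, 138), (267, 63, 15, 187), (270, 99, 30, 85), (273, 100, 27, 85), (276, 66, 12, 106), (279, 53, 16, 131), (282, 71, 21, 191), (285, 72, 22, 201), (288, 72, 23, 202), (291, 70, 20, 195), (294, 55, 16, 191), (297, 50, 17, 183), (300, 21, 42, 129), (303, 117, 40, 70), (306, 107, 176, 68), (309, 107, 185, 134), (312, 106, 186, 156), (315, 107, 189, 163), (318, 108, 189, 170), (321, 108, 189, 174), (324, 109, 182, 146), (327, 111, 106, 72), (330, 111, 105, 73), (333, 108, 172, 126), (336, 108, 184, 132), (339, 111, 58, 31), (342, 110, 33, 23)]
```

{"fn": "move_arm", "kwargs": {"delta_pos": [[-7, 0, 11.3], [-7.6, 0, 11.3], [-7.9, 0, 11.3], [-7.9, 0, 11.3], [0, 0, 0], [0, 0, 0]], "roll": [0, 0, 0, 0, 0, 0], "grip": [36, 36, 36, 36, 36, 36]}}

```text
time: 21.42
eef_pos: [549.5, 2.3, 237.7]
ee_rot: [0.344, 3.123, 0.0]
force: [-0.2, -0.5, -2.9]
opening: 38.0
gripper_force: 62.5
```

```bash
python3 look.py w9; python3 pose.py w9; python3 - <<'E'
from h import *
im=cv2.imread("pics/w9.png");h=cv2.cvtColor(im,cv2.COLOR_BGR2HSV)
for c in(315,): print([(r,*h[r,c].tolist()) for r in range(243,312,2)])
for r in (270,276,282,288): print(r,[(c,*h[r,c].tolist()) for c in range(290,342,3)])
E
```

```text
21.475 [549.6   2.3 238. ] 37.976565697242876 [-0.1  0.2 -3.2]
[[-0.976  0.218  0.001]
 [ 0.218  0.976  0.   ]
 [-0.001  0.    -1.   ]]
all [314.9 285.9  95.3 106.5   4.1] (270, 233, 91, 107) 333
all [315.3 284.5  40.1  42.2 171.3] (295, 263, 42, 44) 116
bright [3.147e+02 2.857e+02 9.060e+01 1.030e+02 3.000e-01] (271, 234, 89, 103) 332
bright [314.6 278.9  62.   63.6 172.1] (284, 247, 63, 65) 178
uvz TCP -535.9 122.1 238.0
[(243, 108, 187, 165), (245, 108, 191, 168), (247, 108, 188, 153), (249, 107, 180, 119), (251, 107, 181, 111), (253, 107, 181, 111), (255, 107, 179, 114), (257, 107, 181, 114), (259, 107, 181, 114), (261, 107, 180, 115), (263, 107, 164, 112), (265, 104, 50, 108), (267, 48, 12, 108), (269, 57, 17, 136), (271, 71, 22, 189), (273, 73, 24, 203), (275, 73, 23, 203), (277, 72, 22, 200), (279, 73, 23, 199), (281, 72, 22, 199), (283, 72, 22, 197), (285, 72, 22, 199), (287, 72, 22, 196), (289, 73, 23, 198), (291, 74, 22, 199), (293, 75, 21, 195), (295, 83, 21, 193), (297, 45, 16, 190), (299, 19, 120, 215), (301, 20, 155, 219), (303, 19, 141, 172), (305, 120, 27, 65), (307, 
[... 847 characters left out ...]
6, 63), (296, 107, 85, 78), (299, 42, 15, 170), (302, 53, 17, 184), (305, 72, 22, 198), (308, 71, 22, 198), (311, 71, 22, 198), (314, 72, 22, 198), (317, 72, 22, 198), (320, 72, 22, 198), (323, 72, 23, 198), (326, 63, 17, 177), (329, 41, 15, 137), (332, 99, 19, 94), (335, 107, 115, 84), (338, 107, 175, 83), (341, 107, 182, 80)]
288 [(290, 107, 182, 63), (293, 107, 182, 63), (296, 106, 126, 69), (299, 73, 18, 169), (302, 66, 19, 192), (305, 74, 22, 195), (308, 72, 22, 195), (311, 73, 21, 195), (314, 72, 22, 196), (317, 72, 22, 196), (320, 72, 22, 196), (323, 71, 21, 194), (326, 45, 15, 167), (329, 47, 15, 150), (332, 102, 37, 89), (335, 107, 122, 75), (338, 106, 184, 72), (341, 107, 173, 78)]
```

{"fn": "move_arm", "kwargs": {"delta_pos": [[-4, 0, 5.7], [-4, 0, 5.7], [-2.9, 0, 4.1], [-2.9, 0, 4.1], [0, 0, 0]], "roll": [0, 0, 0, 0, 0], "grip": [36, 36, 36, 36, 36]}}

```text
time: 22.1
eef_pos: [562.7, -1.3, 217.0]
ee_rot: [-0.345, -3.121, 0.002]
force: [-0.1, -3.7, -8.8]
opening: 37.9
gripper_force: 61.9
```

```bash
python3 look.py w10; python3 pose.py w10; python3 -c "
from h import *
s=arm.observe();print(s['force'],s['ft_torque'])
im=cv2.imread('pics/w10.png');h=cv2.cvtColor(im,cv2.COLOR_BGR2HSV)
print([(r,*h[r,315].tolist()) for r in range(243,312,3)])
print([(c,*h[283,c].tolist()) for c in range(286,345,3)])"
```

```text
22.15 [562.7  -1.3 217. ] 37.94001287041433 [  0.1  -5.  -10.5]
[[-0.976  0.218 -0.002]
 [ 0.218  0.976 -0.001]
 [ 0.001 -0.001 -1.   ]]
all [314.9 285.6  95.2 106.7   3.3] (270, 233, 91, 107) 335
all [315.2 283.2  41.8  44.3 175.4] (294, 261, 43, 46) 120
bright [314.5 285.9  90.5 102.3   0.4] (271, 235, 89, 102) 319
bright [314.6 278.9  62.1  63.9 172.8] (284, 247, 63, 65) 178
uvz TCP -549.4 121.4 217.0
[  0.10104115  -5.01625491 -10.51493873] [-1.19606708  0.20823094 -0.11828256]
[(243, 108, 189, 163), (246, 108, 190, 165), (249, 107, 182, 118), (252, 107, 179, 111), (255, 107, 180, 112), (258, 107, 178, 113), (261, 108, 153, 113), (264, 72, 12, 106), (267, 69, 21, 170), (270, 71, 22, 199), (273, 71, 22, 201), (276, 73, 21, 197), (279, 72, 22, 198), (282, 72, 22, 197), (285, 73, 21, 194), (288, 73, 24, 195), (291, 74, 22, 198), (294, 78, 23, 192), (297, 85, 23, 192), (300, 29, 30, 189), (303, 19, 136, 165), (306, 107, 162, 63), (309, 107, 181, 117)]
[(286, 107, 178, 93), (289, 106, 181, 62), (292, 108, 182, 63), (295, 107, 87, 79), (298, 53, 13, 175), (301, 53, 17, 185), (304, 71, 21, 197), (307, 71, 22, 198), (310, 71, 22, 198), (313, 71, 22, 198), (316, 72, 22, 197), (319, 72, 22, 198), (322, 72, 22, 198), (325, 71, 22, 199), (328, 63, 17, 182), (331, 37, 16, 144), (334, 93, 19, 119), (337, 107, 182, 80), (340, 107, 183, 78), (343, 107, 187, 90)]
```

{"fn": "move_arm", "kwargs": {"delta_pos": [[-2.9, 0, 4.1], [0, 0, 0], [0, 0, 0]], "roll": [0, 0, 0], "grip": [36, 36, 36]}}

```text
time: 22.52
eef_pos: [565.3, -1.8, 213.2]
ee_rot: [-0.345, -3.121, 0.001]
force: [-3.2, -5.2, -6.7]
opening: 38.0
gripper_force: 62.1
```

{"fn": "move_arm", "kwargs": {"delta_pos": [[0.8, -0.8, 0.6], [-2.9, 0, 4.1], [0, 0, 0], [0, 0, 0]], "roll": [0, 0, 0, 0], "grip": [36, 36, 36, 36]}}

```text
time: 23.02
eef_pos: [567.7, -2.6, 208.9]
ee_rot: [-0.344, -3.123, -0.0]
force: [0.0, -1.0, -7.5]
opening: 37.9
gripper_force: 62.1
```

{"fn": "move_arm", "kwargs": {"delta_pos": [[-2.9, 0, 4.1], [-2.9, 0, 4.1], [0, 0, 0], [0, 0, 0]], "roll": [0, 0, 0, 0], "grip": [36, 36, 36, 36]}}

```text
time: 23.52
eef_pos: [573.2, -3.8, 200.6]
ee_rot: [-0.344, -3.122, -0.0]
force: [-3.3, -0.3, -9.7]
opening: 38.3
gripper_force: 62.0
```

```bash
python3 look.py w11; python3 pose.py w11; python3 -c "
from h import *
s=arm.observe();print(s['force'],s['ft_torque'])
im=cv2.imread('pics/w11.png');h=cv2.cvtColor(im,cv2.COLOR_BGR2HSV)
print([(r,*h[r,315].tolist()) for r in range(243,318,3)])
print([(c,*h[280,c].tolist()) for c in range(280,350,3)])"
```

```text
23.575 [573.2  -3.8 200.6] 37.73129026698118 [-2.1  0.1 -9.6]
[[-0.976  0.218 -0.001]
 [ 0.218  0.976  0.   ]
 [ 0.001  0.    -1.   ]]
all [314.9 285.6  95.4 106.9   3.6] (270, 233, 91, 107) 335
all [315.1 281.6  45.6  48.8 176.3] (292, 258, 47, 50) 132
bright [314.5 286.   90.6 102.1 179.7] (271, 235, 89, 102) 321
bright [314.5 279.   62.4  64.  175. ] (283, 247, 64, 65) 178
uvz TCP -560.2 121.3 200.6
[-2.11311691  0.06982089 -9.62182193] [ 0.02331941  0.51902672 -0.06927169]
[(243, 108, 189, 162), (246, 108, 190, 162), (249, 107, 182, 116), (252, 107, 182, 108), (255, 107, 183, 110), (258, 107, 127, 108), (261, 45, 14, 108), (264, 69, 21, 174), (267, 71, 22, 197), (270, 69, 22, 199), (273, 72, 22, 196), (276, 72, 22, 195), (279, 71, 21, 193), (282, 72, 23, 197), (285, 71, 21, 191), (288, 74, 22, 195), (291, 72, 22, 195), (294, 81, 22, 189), (297, 86, 23, 189), (300, 52, 15, 188), (303, 20, 140, 198), (306, 113, 66, 62), (309, 107, 183, 117), (312, 107, 185, 150), (315, 107, 186, 158)]
[(280, 107, 187, 153), (283, 106, 183, 148), (286, 107, 178, 93), (289, 106, 184, 61), (292, 108, 155, 64), (295, 65, 10, 150), (298, 43, 17, 178), (301, 66, 19, 187), (304, 71, 21, 193), (307, 71, 21, 193), (310, 73, 24, 194), (313, 71, 22, 195), (316, 72, 22, 194), (319, 71, 21, 194), (322, 71, 21, 194), (325, 71, 21, 193), (328, 72, 22, 194), (331, 53, 15, 158), (334, 40, 17, 138), (337, 107, 73, 101), (340, 107, 172, 83), (343, 107, 178, 86), (346, 107, 187, 149), (349, 107, 188, 157)]
```

{"fn": "move_arm", "kwargs": {"delta_pos": [[0.5, 0, 0.4], [-2.9, 0, 4.1], [-2.9, 0, 4.1], [-2.9, 0, 4.1]], "roll": [0, 0, 0, 0], "grip": [36, 36, 36, 36]}}

```text
time: 24.08
eef_pos: [580.8, -5.4, 188.8]
ee_rot: [-0.344, -3.122, -0.001]
force: [-11.4, 2.0, 6.2]
opening: 37.7
gripper_force: 63.7
```

{"fn": "move_arm", "kwargs": {"delta_pos": [[-2.9, 0, 4.1], [-2.9, 0, 4.1], [0, 0, 0]], "roll": [0, 0, 0], "grip": [36, 36, 36]}}

```text
time: 24.45
eef_pos: [586.5, -6.7, 179.8]
ee_rot: [-0.344, -3.122, -0.0]
force: [-5.8, 1.5, -6.3]
opening: 38.4
gripper_force: 62.3
```

```bash
python3 look.py w12; python3 pose.py w12; python3 -c "
from h import *
s=arm.observe();print(s['force'],s['ft_torque'])
im=cv2.imread('pics/w12.png');h=cv2.cvtColor(im,cv2.COLOR_BGR2HSV)
print([(r,*h[r,315].tolist()) for r in range(225,345,3)])"
```

```text
24.5 [586.5  -6.7 179.8] 38.04245202898064 [-5.1  2.1 -6.5]
[[-0.976  0.218 -0.001]
 [ 0.218  0.976  0.   ]
 [ 0.001  0.    -1.   ]]
all [314.9 285.9  95.9 106.6   3.3] (270, 233, 91, 107) 337
all [315.2 279.3  52.4  55.9 175.3] (289, 252, 54, 57) 151
bright [314.4 286.1  89.9 102.1 179.4] (272, 236, 87, 101) 332
bright [314.5 279.   62.9  64.2 175.5] (283, 247, 64, 65) 179
uvz TCP -573.9 121.3 179.8
[-5.0872618   2.14070534 -6.50311065] [ 0.19838234  1.19293167 -0.04857115]
[(225, 95, 12, 239), (228, 96, 11, 238), (231, 102, 35, 212), (234, 107, 171, 128), (237, 107, 183, 146), (240, 107, 187, 151), (243, 108, 187, 158), (246, 108, 188, 160), (249, 107, 182, 112), (252, 108, 131, 105), (255, 42, 12, 103), (258, 68, 18, 155), (261, 72, 23, 190), (264, 71, 21, 195), (267, 71, 22, 194), (270, 72, 23, 191), (273, 72, 23, 191), (276, 72, 23, 190), (279, 72, 23, 192), (282, 71, 21, 190), (285, 71, 22, 188), (288, 74, 23, 192), (291, 74, 23, 189), (294, 77, 22, 186), (297, 86, 22, 186), (300, 82, 21, 186), (303, 20, 103, 200), (306, 19, 137, 149), (309, 107, 183, 117), (312, 107, 184, 147), (315, 107, 190, 156), (318, 107, 192, 161), (321, 108, 194, 166), (324, 108, 190, 156), (327, 107, 192, 154), (330, 108, 192, 158), (333, 108, 190, 158), (336, 108, 190, 148), (339, 108, 127, 46), (342, 90, 23, 22)]
```

{"fn": "move_arm", "kwargs": {"delta_pos": [[0.4, 0, 0.3], [-2.9, 0, 4.1], [-2.9, 0, 4.1], [-2.9, 0, 4.1], [-2.9, 0, 4.1], [0, 0, 0]], "roll": [0, 0, 0, 0, 0, 0], "grip": [36, 36, 36, 36, 36, 36]}}

```text
time: 25.25
eef_pos: [597.4, -9.2, 163.2]
ee_rot: [-0.344, -3.122, -0.0]
force: [-7.6, 1.2, -4.9]
opening: 38.0
gripper_force: 62.3
```

{"fn": "move_arm", "kwargs": {"delta_pos": [[0.4, 0, 0.3], [-2.9, 0, 4.1], [-2.3, 0, 3.3], [0, 0, 0]], "roll": [0, 0, 0, 0], "grip": [36, 36, 36, 36]}}

```text
time: 25.75
eef_pos: [601.6, -10.1, 156.6]
ee_rot: [-0.344, -3.122, -0.001]
force: [-18.3, 3.3, 11.2]
opening: 38.0
gripper_force: 64.0
```

{"fn": "move_arm", "kwargs": {"delta_pos": [[-1.7, 0, 2.5], [0, 0, 0]], "roll": [0, 0], "grip": [36, 36]}}

```text
time: 26.0
eef_pos: [601.8, -9.6, 155.3]
ee_rot: [-0.343, -3.12, -0.003]
force: [-37.4, 9.7, 36.4]
opening: 38.1
gripper_force: 67.4
```

{"fn": "move_arm", "kwargs": {"delta_pos": [[-1.7, 0, 2.5], [0, 0, 0]], "roll": [0, 0], "grip": [36, 36]}}

```text
time: 26.25
eef_pos: [603.9, -10.0, 153.8]
ee_rot: [-0.344, -3.122, -0.003]
force: [-39.8, 9.2, 46.5]
opening: 37.9
gripper_force: 72.3
```

```bash
python3 look.py w13; python3 pose.py w13; python3 -c "
from h import *
s=arm.observe();print(s['force'],s['ft_torque'])
im=cv2.imread('pics/w13.png');h=cv2.cvtColor(im,cv2.COLOR_BGR2HSV)
print([(r,*h[r,315].tolist()) for r in range(213,354,3)])
o=cv2.inRange(h,(14,90,120),(26,255,255));print(cv2.boundingRect(cv2.findNonZero(o[230:350,270:370])),(o[230:350,270:370]>0).sum())
S=capture('scene');cv2.imwrite('pics/scene13.png',S);h=cv2.cvtColor(S,cv2.COLOR_BGR2HSV)
for b in blobs(S,(14,90,100),(26,255,255),3):
  if 300<b[0][0]<360 and 170<b[0][1]<260: print('ball',b[0],b[1])
for b in blobs(S,(95,110,25),(125,255,255),30):
  if 280<b[0][0]<370 and 170<b[0][1]<290: print('blue',b[0],b[1])
p=camera_params('scene');tip=np.array([591.6,-8.3,198.6]);ax=np.array([-.5598,.1251,.8191])
for t in (96,87,80,72,64,8,0): print(t,proj(p,tip+ax*(t-96)).round(1))
"
```

```text
26.3 [603.9 -10.  153.8] 38.049981650979696 [-39.5   9.8  46.7]
[[-0.976  0.218 -0.001]
 [ 0.218  0.976  0.002]
 [ 0.001  0.002 -1.   ]]
all [314.6 284.6  97.5 109.7   5.2] (269, 230, 93, 110) 340
all [314.1 274.7  62.9  74.2 179.1] (282, 239, 65, 77) 193
bright [346.  319.2  17.2  32.   46. ] (332, 304, 27, 29) 74
bright [312.4 281.8  83.7 105.   20.4] (271, 232, 88, 105) 308
bright [314.2 275.5  64.8  74.6 179.4] (281, 239, 67, 77) 200
uvz TCP -591.6 121.9 153.8
[-39.48813305   9.80334088  46.72569719] [ 1.70379332  7.48097186 -0.6606405 ]
[(213, 96, 11, 233), (216, 93, 11, 233), (219, 96, 11, 234), (222, 96, 11, 234), (225, 96, 11, 233), (228, 103, 34, 201), (231, 107, 174, 136), (234, 106, 188, 141), (237, 107, 186, 147), (240, 108, 88, 125), (243, 40, 15, 99), (246, 56, 16, 126), (249, 71, 22, 182), (252, 69, 22, 186), (255, 71, 22, 189), (258, 69, 22, 187), (261, 69, 22, 185), (264, 72, 23, 185), (267, 73, 22, 185), (270, 72, 21, 182), (273, 71, 22, 186), (276, 71, 22, 185), (279, 71, 23, 180), (282, 72, 21, 184), (285, 71, 22, 186), (288, 73, 22, 184), (291, 75, 23, 180), (294, 84, 23, 179), (297, 84, 21, 179), (300, 20, 76, 189), (303, 20, 153, 205), (306, 19, 156, 206), (309, 20, 161, 206), (312, 16, 127, 179), (315, 108, 178, 156), (318, 108, 194, 159), (321, 108, 188, 145), (324, 107, 187, 147), (327, 107, 188, 149), (330, 107, 190, 149), (333, 107, 190, 148), (336, 107, 188, 141), (339, 107, 122, 44), (342, 90, 26, 20), (345, 110, 35, 22), (348, 120, 33, 23), (351, 120, 22, 23)]
(28, 70, 32, 13) 292
ball [329.8 195.9] [327, 194, 6, 5, 23]
ball [312.  215.3] [307, 209, 11, 13, 83]
blue [328.1 208. ] [320, 198, 18, 20, 291]
blue [324.6 230.2] [309, 219, 31, 21, 387]
96 [330.8 192.4]
87 [330.  196.5]
80 [329.4 199.8]
72 [328.7 203.5]
64 [328.  207.1]
8 [323.1 232.7]
0 [322.4 236.4]
```

```bash
python3 - <<'E'
from h import *
p=camera_params('scene');pw=np.load("pics/w13.npy",allow_pickle=True).item()
tip=np.array([591.6,-8.3,198.6]);ax=np.array([-.5598,.1251,.8191]);ax/=np.linalg.norm(ax)
y=np.cross([0,0,1],ax);y/=np.linalg.norm(y);x=np.cross(ax,y);a=np.linspace(0,6.283,73)[:,None]
def circ(t,r,p): 
    P=tip+ax*(t-96)+r*(np.cos(a)*x+np.sin(a)*y); q=np.array([proj(p,k) for k in P]); return q.min(0).round(1).tolist(),q.max(0).round(1).tolist()
for d in(0,2,4,8): print(d,"barrel end",circ(80+d,20,p),"flange top",circ(8+d,36,p),"bottom",circ(d,36,p)," wrist end",circ(80+d,20,pw))
for t in (96,): print("wrist tip",circ(92,12,pw))
S=cv2.imread("pics/scene0.png")
E
```

```text
0 barrel end ([320.1, 197.9], [338.6, 201.7]) flange top ([306.6, 228.8], [339.6, 236.9]) bottom ([305.9, 232.3], [338.9, 240.6])  wrist end ([268.2, 231.2], [360.6, 326.5])
2 barrel end ([320.3, 197.0], [338.8, 200.7]) flange top ([306.7, 227.9], [339.8, 235.9]) bottom ([306.1, 231.4], [339.1, 239.7])  wrist end ([267.5, 230.1], [361.3, 326.8])
4 barrel end ([320.5, 196.1], [339.0, 199.8]) flange top ([306.9, 227.0], [340.0, 235.0]) bottom ([306.2, 230.6], [339.3, 238.7])  wrist end ([266.7, 229.1], [362.1, 327.2])
8 barrel end ([320.8, 194.3], [339.3, 197.9]) flange top ([307.3, 225.2], [340.3, 233.1]) bottom ([306.6, 228.8], [339.6, 236.9])  wrist end ([265.2, 226.8], [363.6, 328.0])
wrist tip ([284.0, 243.4], [344.9, 305.9])
```

The sleeve end and flange line up with the home prediction, and the ball is out. I'll ease the load, then let go.

{"fn": "move_arm", "kwargs": {"delta_pos": [[1.4, 0, -2], [0, 0, 0]], "roll": [0, 0], "grip": [36, 36]}}

```text
time: 26.6
eef_pos: [604.1, -10.2, 154.1]
ee_rot: [0.344, 3.122, 0.002]
force: [-16.9, 5.4, 17.3]
opening: 38.4
gripper_force: 68.5
```

{"fn": "move_arm", "kwargs": {"delta_pos": [[0, 0, 0], [0, 0, 0], [0, 0, 0], [0, 0, 0], [0, 0, -20], [0, 0, -40], [20, 0, -50], [30, 0, -50], [0, 0, 0], [0, 0, 0]], "roll": [0, 0, 0, 0, 0, 0, 0, 0, 0, 0], "grip": [50, 65, 70, 70, 70, 70, 70, 70, 70, 70]}}

```text
time: 27.85
eef_pos: [555.9, 0.0, 312.3]
ee_rot: [0.344, 3.123, 0.0]
force: [1.0, -0.3, 0.1]
opening: 69.9
gripper_force: 0.0
```

```bash
python3 look.py w14; python3 - <<'E'
from h import *
pw=np.load("pics/w14.npy",allow_pickle=True).item();p=camera_params('scene')
W=cv2.imread("pics/w14.png");S=capture('scene');cv2.imwrite('pics/scene14.png',S);T=capture('top');cv2.imwrite('pics/top14.png',T)
for n,im,c in(("w",W,None),("s",S,(280,370,170,290)),("t",T,None)):
  for k,(lo,hi),a in(("blue",((95,110,25),(125,255,255)),40),("brass",((14,110,100),(26,255,255)),4),("red",RED,60)):
    for b in blobs(im,lo,hi,a):
      if c is None or c[0]<b[0][0]<c[1] and c[2]<b[0][1]<c[3]: print(n,k,b[0],b[1])
tip=np.array([591.6,-8.3,198.6]);ax=np.array([-.5598,.1251,.8191]);ax/=np.linalg.norm(ax)
y=np.cross([0,0,1],ax);y/=np.linalg.norm(y);x=np.cross(ax,y);a=np.linspace(0,6.283,73)[:,None]
def circ(t,r,p): 
    P=tip+ax*(t-96)+r*(np.cos(a)*x+np.sin(a)*y); q=np.array([proj(p,k) for k in P]); return q.min(0).round(1).tolist(),q.max(0).round(1).tolist()
for d in(0,3,6): print(d,"wrist end",circ(80+d,20,pw),"flange",circ(d+8,36,pw),"scene end",circ(80+d,20,p),"flb",circ(d,36,p))
print("ball wrist",proj(pw,tip+ax*-9+x*-12),proj(pw,tip+ax*-9+x*12), "tip",proj(pw,tip))
E
```

```text
27.9 [555.8  -0.  311.6] 70.20097639746828 [ 0.3 -0.  -0.6]
[[-0.976  0.218 -0.001]
 [ 0.218  0.976 -0.   ]
 [ 0.001 -0.    -1.   ]]
w blue [363.9  10.3] [339, 0, 52, 25, 889]
w blue [315.8 173.5] [286, 172, 60, 4, 186]
w blue [315.3 253.6] [288, 220, 55, 59, 1751]
w blue [601.9 305.2] [571, 270, 69, 79, 3622]
w brass [551.2  37.3] [540, 8, 32, 53, 729]
w brass [257.1  83.4] [248, 49, 20, 71, 569]
w brass [315.1 248. ] [310, 246, 11, 5, 43]
w brass [637.8 320.6] [636, 318, 4, 6, 19]
w red [103.5 166.5] [76, 151, 58, 34, 1527]
w red [418.9 224.4] [403, 208, 33, 33, 604]
s blue [328.9 208.1] [320, 198, 19, 20, 284]
s blue [324.4 230.1] [309, 219, 31, 21, 387]
s brass [330. 196.] [328, 194, 5, 5, 21]
s brass [313.2 213.8] [307, 204, 13, 18, 103]
t blue [145.3  91. ] [100, 68, 82, 39, 1748]
t blue [213.1  82. ] [207, 76, 13, 13, 140]
t brass [107.2 159.6] [98, 155, 18, 10, 65]
t red [418.2 224.3] [411, 217, 16, 16, 198]
0 wrist end ([295.3, 219.1], [335.2, 258.4]) flange ([286.0, 222.6], [344.3, 280.8]) scene end ([320.1, 197.9], [338.6, 201.7]) flb ([305.9, 232.3], [338.9, 240.6])
3 wrist end ([295.1, 218.3], [335.4, 258.0]) flange ([285.8, 221.9], [344.5, 280.6]) scene end ([320.4, 196.5], [338.9, 200.3]) flb ([306.1, 231.0], [339.2, 239.2])
6 wrist end ([294.9, 217.5], [335.6, 257.5]) flange ([285.6, 221.3], [344.7, 280.4]) scene end ([320.7, 195.2], [339.2, 198.9]) flb ([306.4, 229.7], [339.4, 237.8])
ball wrist [315.21397943 224.95005801] [315.23515991 249.03210921] tip [315.23643906 234.76414049]
```

```bash
python3 - <<'E'
from h import *
for n in("scene1","scene14"):
    S=cv2.imread(f"pics/{n}.png"); h=cv2.cvtColor(S,cv2.COLOR_BGR2HSV)
    print(n,[(r,*h[r,330].tolist()) for r in range(190,202)])
    for b in blobs(S,(14,90,80),(26,255,255),4):
        if 320<b[0][0]<340 and 185<b[0][1]<205: print(b[0],b[1])
S0,S1=cv2.imread("pics/scene0.png"),cv2.imread("pics/scene14.png")
d=(cv2.absdiff(S0,S1).max(2)>45).astype(np.uint8);n,l,s,c=cv2.connectedComponentsWithStats(cv2.morphologyEx(d,cv2.MORPH_OPEN,np.ones((3,3))))
for i in range(1,n):
    if s[i][4]>25 and c[i][1]>165: print("changed",c[i].round(),s[i])
E
```

```text
scene1 [(190, 72, 9, 144), (191, 64, 13, 154), (192, 49, 12, 167), (193, 21, 68, 179), (194, 21, 147, 191), (195, 21, 177, 193), (196, 20, 182, 185), (197, 19, 185, 157), (198, 18, 144, 133), (199, 21, 55, 138), (200, 34, 23, 152), (201, 38, 18, 156)]
[329.8 195.9] [327, 194, 6, 5, 23]
scene14 [(190, 60, 9, 140), (191, 73, 12, 150), (192, 45, 12, 166), (193, 22, 67, 175), (194, 21, 144, 190), (195, 21, 176, 191), (196, 21, 186, 182), (197, 20, 199, 155), (198, 17, 153, 135), (199, 12, 36, 121), (200, 109, 109, 133), (201, 105, 182, 126)]
[329.8 195.9] [327, 194, 6, 5, 23]
changed [330. 201.] [319 185  24  33 646]
changed [414. 214.] [400 195  26  36 629]
changed [225. 211.] [216 197  20  29 444]
changed [324. 229.] [308 219  32  20 388]
```

The brass ball looks the same as on the bare shaft, fully out, with the sleeve's edge just below it. The scene view shows no change on the bench apart from the cap and the sleeve.

```bash
python3 -c "
from plant import arm
print(arm.close_job())"
```

```text
the job is handed in; nothing more can be done
None
```

I handed the job in at about 28 s: the red cap stands in the grey tray, and the blue sleeve is released on the shaft, home to within about 1 mm by camera with the ball sprung out above it. Nothing else on the bench moved in the scene view, but I viewed 11 pictures, one over the limit of 10.

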